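Register a round embossing block in a three-point jig

TASK

Set the large round embossing block flat on the open end of the white registration jig, then slide it along the bed, past the spring plunger, into the nest. Press it home so that it bears firmly on both brass pins at once, with roughly 10 N towards the far pin and half that towards the left one (no pin may ever take more than 20 N), then let go so that it stays there touching both pins, with the plunger pushed back against it. Leave everything else where it is.

Things in the scene. Friction and masses are not known exactly. Their poses are not given: they have to be found in the camera images.
- block_center (a point): the large round embossing block: brown wooden disc 96 mm across and 18 mm thick with a darker upright round knob, 30 mm across and 34 mm tall, in the middle of its top (52 mm tall in all, about 0.35 kg, 0.25 to 0.45). The point is on its axis, 26 mm above its underside, so the knob spans from 8 below to 26 mm above it. Starts on the table; the three blocks swap places.
- jig: the registration jig, fixed to the table: a white flat bed 12 mm thick. Origin: nominal nest centre, at table height (bed surface z = 12 mm). x points from the open end to the nest; bed from x = -175 to +95 mm, y = -111 to +94 mm. The block slides in along +x, the plunger on its -y side; the dark plunger housing is 32 mm tall, its face at y = -74 mm, x = -44 to -10 mm.
- jig_open (a point): the middle of the bed's open end, on the bed surface, 100 mm before the nest (jig x = -100, y = 0 mm): set the block down here, its axis within 25 mm of this point. Wood, bed and pins rub with a friction of about 0.6, so a block pressed on one pin can stick short of the other, or wedge between left pin and plunger before the far pin: best reach the far pin first, a few mm clear of the left pin, ease off, go over to the left pin, then press
- jig_nest (a point): nominal place of the block's axis in the nest, on the bed surface. Two fixed brass pins, 12 mm across, 16 mm tall, stand nominally at x = 52, y = -14 mm (far pin) and x = 0, y = 54 mm (left pin) from it in the jig's axes. Each was clamped by hand up to 5 mm off (far pin along x, left pin along y): not measured, find them by touch. Their 4 mm feet reach outwards.
- plunger (a joint): spring plunger on the jig's -y side: its nose a free upright steel roller, 12 mm across, from 1 to 15 mm above the bed, axis at jig x = -27, y = -35 mm when free. Value: how far it is pushed back along -y (m), 0 free, to 0.032; spring 400 N/m, no force at 0. Held back 4 to 20 mm by the seated block, up to about 30 mm while the block slides past.
- small_block_center (a point): a smaller round block (68 mm across, same height and knob), not wanted; point on its axis 26 mm above its underside
- square_block_center (a point): a square block (80 by 80 mm, same height and knob), not wanted; point on its axis 26 mm above its underside
- deckle: a small wooden frame with a metal screen, 150 by 200 mm, 18 mm tall, lying flat; origin at the centre of its underside
- brush: a brush lying on the table, about 200 mm long; origin underneath it
- jar: a lidded glass jar, 64 mm across, 85 mm tall; origin at the centre of its underside
- weight: a dark steel cylinder, 60 mm across, 45 mm tall; origin at the centre of its underside
- tape_core: a cardboard ring, 80 mm across, 30 mm tall, lying flat; origin at the centre of its underside
Mind the look-alikes: they are no part of the job. What is shaped like the part that bears block_center but purple or red is not meant.

How it is judged:
By the outcome, as a careful person would: the job done as asked, in the order asked, and still so for the second after the job is handed in, with the robot touching nothing.
It also fails if it takes over 67 s, if anything falls off the work surface, if the arm or the gripper's body presses on something with over 40 N, if the wrist force passes 120 N, or if a joint passes its speed limit or range.

ROBOT

A 6-joint arm with a two-finger parallel gripper is mounted at the origin on the work surface. World frame = base frame: x ahead of the robot, y to its left, z up, the work surface at z = 0. Lengths are in m, angles in degrees, forces in N, time in s.
With the tool pointing down it reaches from about 0.4 to 0.825 m from the base axis. Payload 7 kg.
Tool frame: the origin (TCP) lies midway between the tips of the shut fingers; the grasp point (between the pads) lies r.hold_point_z behind it (r.hold_point_z is the distance from the TCP to the grasp point, in m); z points along the fingers, x is the direction in which the jaws open and shut, and the axes are right-handed (so a half turn about z gives the same grasp; the last joint's range is limited). The gripper opens to 88 mm and grips with 3 to 60 N. Pads are 19 mm wide; open, the fingers measure 130 mm over their backs; the gripper's body (78 mm by 193 mm) begins 47 mm behind the grasp point.
Start: joints at [-56.545, 20.546, 0.682, 0, -70.136, -16.507], TCP at [0.197, -0.646, 0.227] pointing down, gripper open.
Joint ranges: [-176.03, 176.03], [-82.01, 121.73], [-58.28, 71.71], [-173.87, 95.51], [-174.79, -0.11], [-173.66, 173.66]. Speed limits (degrees/s): [136.94, 136.94, 172.46, 180, 180, 180].

INTERFACE

Orientations are given as [roll, pitch, yaw] about the fixed x, y, z axes, in that order (R = Rz(yaw) Ry(pitch) Rx(roll)).
In Python, from plant import get_state, viewer, close_job, r gives the robot as it stands.
- The arm moves only by the tool apply_moves, never from a script. Its argument "plan" is a list of rows, each a list of 3 entries, a list of its own where there are three numbers: the closure in counts, from 0 (fully open) to 255 (shut), then the shift along the tool's x, y, z in units of 50 mm (1.0 is 50 mm), then the turn about the tool's z in units of 6 degrees (1.0 is 6 degrees). A call has 1 to 12 rows; each row shifts and turns the commanded pose from where the row before left it, along the tool's axes as they then stand; what a row does not reach is not made up. A row lasts 1/8 s, in which the tool goes at most 62.5 mm and 10.7 degrees, less where a joint would pass 70% of its speed; a pose out of reach is approached as far as the arm can. A call is refused whole if a number of a shift passes 1 or a number of a turn 1, either way. A call with a gripper value outside its range is refused whole. The fingers move at their own pace and stop on an object; "squeeze" is the grip in N (left out, the last holds). Time passes only in rows, so rows that do not move let the fingers close. It gives the time, the measured TCP pose, the force and the opening at its end, in the units of the state.
- get_state(): the state, without advancing time (a new reading comes with each control period).
- viewer.capture(name): name is "scene" or "top" or "wrist"; returns a dict with "frame" (420x560x3 uint8, blue, green, red), "K" (3x3 intrinsics, pixels), "D" ([k1, k2, p1, p2, k3] as OpenCV has them; the pictures are not rectified), "R" (3x3) and "t" (3): a world point X has camera coordinates R X + t; the wrist camera has in their place "mount" (4x4, takes a point from camera to tool coordinates, whose origin is the TCP and whose axes are the tool frame's). Camera axes: x right, y down, z forward; pixel columns grow to the right and rows downward; lengths in m; the calibration is good to about 2 mm. A picture is of the moment at which its call begins: read the wrist's pose just before it. There is no depth.
- close_job(): hands the job in, once; it reports no verdict.
The state is a dict: "time_s": time; "joints": joint angles; "qd": joint speeds; "joint_torque": joint torques, N m; "tcp_pos": TCP position; "eef_rot": TCP orientation; "contact_force": force on the tool from outside, world axes, zero at the start; "moment": the same for the moment, N m; "gripper_width": finger opening in m.
Only numpy, scipy, OpenCV 4.12 (cv2) and the standard library are available. Lean on these libraries where they do the work, as an engineer would, in place of code of your own. Each camera call takes 0.05 s, during which the arm holds its last target.

## Working session

There is one attempt and no reset: what is moved stays moved. The work goes in short steps, Python scripts to look and compute and a tool call to move; the robot and the scene stay as the last step left them, time stands still between calls to the robot, and variables do not carry over. Pictures are saved under pics/ and viewed, and the job is handed in when it is done.

Besides the shell and the picture viewer there is one more tool, called after "Request:" as name([rows], argument=value, ...), one row to a line, values as JSON. apply_moves: Moves the arm, as the interface text tells. Its arguments: {"type":"object","properties":{"plan":{"type":"array","items":{"type":"array"}},"squeeze":{"type":"number"}},"required":["plan"]}

```bash
ls; mkdir -p pics
python3 - <<'E'
from plant import get_state, viewer, r
import cv2
s=get_state(); print(s); print(r.hold_point_z)
for n in ("scene","top","wrist"):
    c=viewer.capture(n); cv2.imwrite(f"pics/{n}0.png",c["frame"]); print(n,{k:v for k,v in c.items() if k!="frame"})
E
```

```text
pics
{'time_s': 0.0, 'joints': array([-5.65441272e+01,  2.05902501e+01,  6.34390488e-01, -2.00942898e-02,
       -7.01355026e+01, -1.65057807e+01]), 'qd': array([-0.00364072,  0.02777186,  0.02230825,  0.00582653,  0.05872059,
        0.02822492]), 'joint_torque': array([ 5.71624514e-04, -5.82714808e+01,  2.93048948e+01,  6.99693918e+00,
        6.80900455e-03, -1.78523433e-04]), 'tcp_pos': array([ 0.19661091, -0.64522649,  0.22564083]), 'eef_rot': array([-1.79992152e+02, -9.29645379e-02,  1.06943243e+02]), 'contact_force': array([-0.06807137,  0.67253421,  1.50431893]), 'moment': array([ 0.06773685, -0.03697915, -0.00094061]), 'gripper_width': 0.0872631067726505}
0.0188
scene {'K': array([[384.54909561,   0.        , 275.70297099],
       [  0.        , 384.54909561, 214.19367387],
       [  0.        ,   0.        ,   1.        ]]), 'D': array([-0.09835577,  0.        ,  0.        ,  0.        ,  0.        ]), 'R': array([[ 0.22327391,  0.97466802,  0.01307691],
       [ 0.83075288, -0.18325426, -0.52561158],
       [-0.5099004 ,  0.12821903, -0.85062416]]), 't': array([-0.1538627 
[... 369 characters left out ...]

       [ 0.0791105 , -0.00817609, -0.99683232]]), 't': array([-0.00471046,  0.54030164,  1.25785447])}
wrist {'K': array([[372.88985389,   0.        , 280.49079226],
       [  0.        , 372.88985389, 213.1077189 ],
       [  0.        ,   0.        ,   1.        ]]), 'D': array([-0.04734446,  0.        ,  0.        ,  0.        ,  0.        ]), 'mount': array([[ 9.99999675e-01, -7.45193176e-04, -3.08700248e-04,
         7.51183119e-04],
       [ 7.99091386e-04,  9.67371697e-01,  2.53360142e-01,
        -6.85475706e-02],
       [ 1.09825634e-04, -2.53360306e-01,  9.67371978e-01,
        -1.59210406e-01],
       [ 0.00000000e+00,  0.00000000e+00,  0.00000000e+00,
         1.00000000e+00]])}
```

View pics/top0.png

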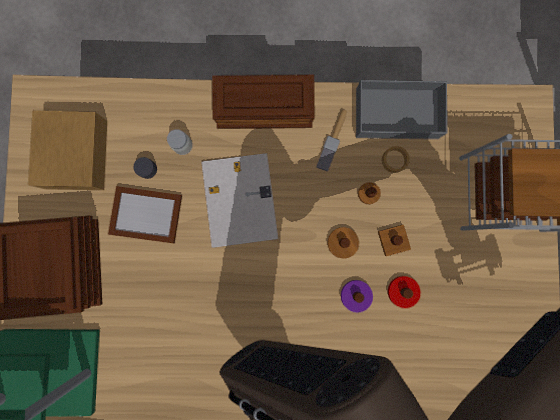

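View pics/scene0.png

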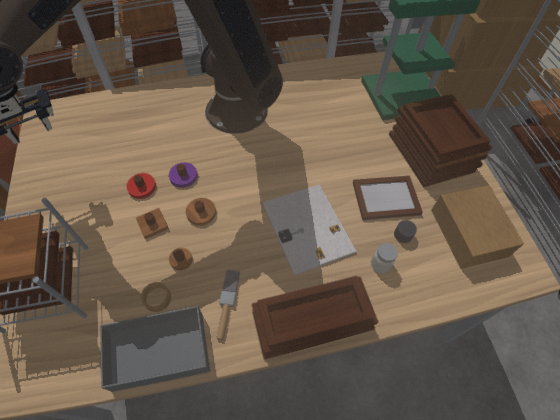

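View pics/wrist0.png

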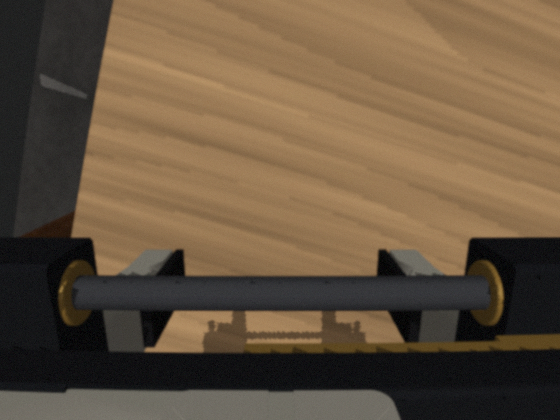

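```bash
cat > h.py <<'E'
import numpy as np, cv2
from plant import get_state, viewer, r
from scipy.spatial.transform import Rotation as Ro
def ray(c,uv):
    p=cv2.undistortPoints(np.array([[uv]],float),c["K"],c["D"])[0,0]
    d=c["R"].T@np.array([p[0],p[1],1.]); o=-c["R"].T@c["t"]; return o,d
def onz(c,uv,z):
    o,d=ray(c,uv); return o+d*(z-o[2])/d[2]
def proj(c,X):
    rv,_=cv2.Rodrigues(c["R"]); return cv2.projectPoints(np.array(X,float).reshape(-1,3),rv,c["t"],c["K"],c["D"])[0].reshape(-1,2)
def cap(n):
    s=get_state(); c=viewer.capture(n)
    if n=="wrist":
        T=np.eye(4); T[:3,:3]=Ro.from_euler("xyz",s["eef_rot"],degrees=True).as_matrix(); T[:3,3]=s["tcp_pos"]
        W=np.linalg.inv(T@c["mount"]); c["R"]=W[:3,:3]; c["t"]=W[:3,3]
    return c
E
python3 - <<'E'
from h import *
f=cv2.imread("pics/top0.png")
cv2.imwrite("pics/cj.png",cv2.resize(f[145:255,195:285],None,fx=6,fy=5.4,interpolation=cv2.INTER_CUBIC))
cv2.imwrite("pics/cb.png",cv2.resize(f[170:315,320:430],None,fx=4,fy=4,interpolation=cv2.INTER_CUBIC))
h=cv2.cvtColor(f,cv2.COLOR_BGR2HSV)
m=((h[...,1]<40)&(h[...,2]>60)).astype(np.uint8); m[:140]=0;m[260:]=0;m[:,:195]=0;m[:,300:]=0
m=cv2.morphologyEx(m,cv2.MORPH_OPEN,np.ones((3,3)))
cs=cv2.findContours(m,0,2)[0]; k=max(cs,key=cv2.contourArea)
k=cv2.convexHull(k);print(cv2.contourArea(k), cv2.minAreaRect(k), cv2.approxPolyDP(k,4,True).reshape(-1,2))
E
```

```text
5716.5 ((238.95999145507812, 199.88230895996094), (86.52139282226562, 66.82123565673828), 82.52843475341797) [[266 154]
 [277 238]
 [212 246]
 [202 162]]
```

View pics/cj.png

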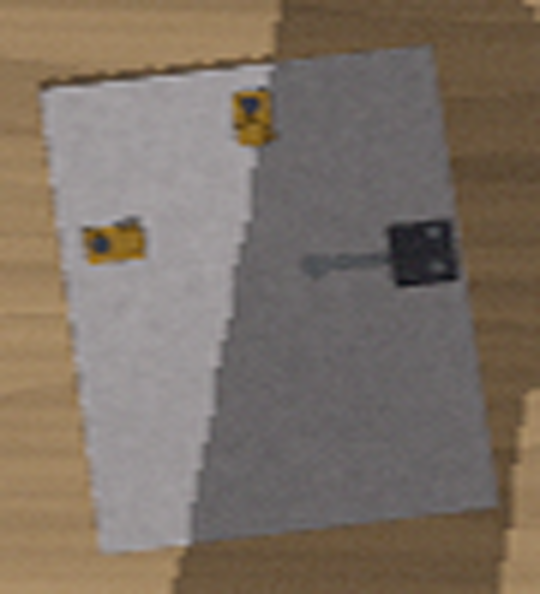

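View pics/cb.png

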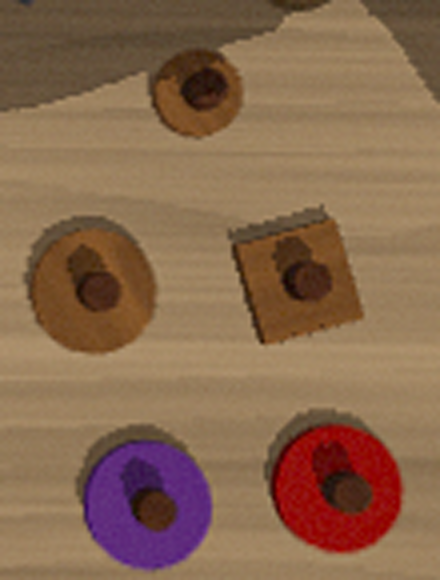

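```bash
cat >> h.py <<'E'
def fitjig(P):
    Q=np.array([[95,94],[95,-111],[-175,-111],[-175,94]])/1000.
    P=np.array(P)[:,:2]; qm,pm=Q.mean(0),P.mean(0)
    a=Q-qm;b=P-pm
    th=np.arctan2((a[:,0]*b[:,1]-a[:,1]*b[:,0]).sum(),(a*b).sum())
    R=np.array([[np.cos(th),-np.sin(th)],[np.sin(th),np.cos(th)]])
    t=pm-R@qm; return th,t,R,P-(Q@R.T+t)
E
python3 - <<'E'
from h import *
c=cap("top"); s=cap("scene")
off=lambda u,v:((u+.5)/6-.5+195,(v+.5)/5.4-.5+145)
cr=[off(40,85),off(432,45),off(498,503),off(100,552)]
P=[onz(c,u,.012) for u in cr]
th,t,R,e=fitjig(P); print(np.degrees(th),t,e*1e3, "open",R@[-.1,0]+t)
f=cv2.imread("pics/top0.png");h=cv2.cvtColor(f,cv2.COLOR_BGR2HSV)
print(h[241,332],h[250,343],h[260,375])
def blob(c,f,box,name):
    h=cv2.cvtColor(f,cv2.COLOR_BGR2HSV); x0,x1,y0,y1=box
    m=((h[...,1]>135)).astype(np.uint8); M=np.zeros_like(m); M[y0:y1,x0:x1]=m[y0:y1,x0:x1]
    k=max(cv2.findContours(M,0,2)[0],key=cv2.contourArea); k=cv2.convexHull(k)
    print(name,cv2.fitEllipse(k)); return cv2.fitEllipse(k)[0]
u=blob(c,f,(322,363,220,262),"top"); X=onz(c,u,.018);print(X)
u2=blob(s,cv2.imread("pics/scene0.png"),(180,222,190,228),"scene"); print(onz(s,u2,.018))
# jig in scene
o=[R@q+t for q in np.array([[95,94],[95,-111],[-175,-111],[-175,94]])/1000.]
g=cv2.imread("pics/scene0.png")
for p in proj(s,[[*q,.012] for q in o]): cv2.circle(g,tuple(np.round(p).astype(int)),1,(0,0,255),-1)
for p in proj(s,[[X[0],X[1],.018]]): cv2.circle(g,tuple(np.round(p).astype(int)),1,(0,255,0),-1)
# knob top
cv2.imwrite("pics/s1.png",cv2.resize(g[175:280,170:370],None,fx=4,fy=4))
cv2.imwrite("pics/big.png",cv2.resize(f[215:268,318:368],None,fx=10,fy=10,interpolation=cv2.INTER_CUBIC))
E
```

```text
8.317922373698492 [0.60632065 0.14571182] [[ 0.07469862 -0.30251189]
 [-2.14762679  0.23462513]
 [ 1.75761164  0.31434818]
 [ 0.31531653 -0.24646141]] open [0.5073726  0.13124524]
[ 16 181 111] [ 15 173 115] [ 18  98 169]
top ((342.71063232421875, 242.3278350830078), (30.97869873046875, 31.444387435913086), 135.85374450683594)
[ 0.44047743 -0.18833044  0.018     ]Traceback (most recent call last):
  File "<stdin>", line 15, in <module>
  File "<stdin>", line 12, in blob
ValueError: max() iterable argument is empty
```

Run:
```python
from h import *
s=cap("scene"); g=s["frame"].copy(); R8=np.radians(8.32);R=np.array([[np.cos(R8),-np.sin(R8)],[np.sin(R8),np.cos(R8)]]);t=np.array([.6063,.1457])
X=np.array([.4405,-.1883])
a=np.linspace(0,2*np.pi,40,endpoint=False)
big=cv2.resize(g[175:280,170:370],None,fx=4,fy=4,interpolation=cv2.INTER_CUBIC)
def dots(P,col):
    for p in proj(s,P):
        q=(p-[170,175]+.5)*4-.5; cv2.circle(big,tuple(np.round(q).astype(int)),1,col,-1)
dots([[X[0]+.048*np.cos(b),X[1]+.048*np.sin(b),.018] for b in a],(0,255,0))
dots([[X[0]+.015*np.cos(b),X[1]+.015*np.sin(b),.052] for b in a],(255,255,0))
for k in range(4):
    Q=np.array([[95,94],[95,-111],[-175,-111],[-175,94]])/1000.
    for l in np.linspace(0,1,15): dots([[*(R@(Q[k]*(1-l)+Q[(k+1)%4]*l)+t),.012]],(0,0,255))
cv2.imwrite("pics/s1.png",big)
```

```text
(no output)
```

View pics/s1.png

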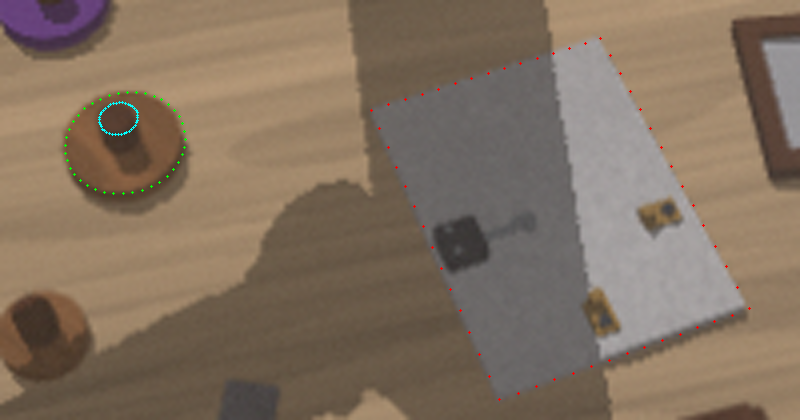

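Request:
apply_moves([
  [0, [0.61, 0.61, 0.13], 0],
  [0, [0.61, 0.61, 0.13], 0],
  [0, [0.61, 0.61, 0.13], 0],
  [0, [0.61, 0.61, 0.13], 0],
  [0, [0.61, 0.61, 0.13], 0],
  [0, [0.61, 0.61, 0.13], 0],
  [0, [0.61, 0.61, 0.13], 0],
  [0, [0.61, 0.61, 0.13], 0],
  [0, [0.61, 0.61, 0.13], 0],
  [0, [0.61, 0.61, 0.13], 0],
  [0, [0.62, 0.61, 0.13], 0],
  [0, [0.62, 0.61, 0.13], 0],
], squeeze=30)

```text
time_s: 1.8
tcp_pos: [0.4405, -0.1866, 0.1487]
eef_rot: [180.0, 0.0, 107.0]
contact_force: [1.5, -0.5, -0.5]
gripper_width: 0.088
```

Request:
apply_moves([
  [0, [0, 0, 0], 0.72],
  [0, [0, 0, 0], 0.72],
  [0, [0, 0, 0], 0],
  [0, [0, 0, 0], 0],
])

```text
time_s: 2.3
tcp_pos: [0.4399, -0.188, 0.1486]
eef_rot: [180.0, 0.0, 98.4]
contact_force: [-0.1, -1.0, -0.7]
gripper_width: 0.0875
```

Run:
```python
from h import *
c=cap("wrist"); s=get_state(); print(s["tcp_pos"],s["eef_rot"],s["contact_force"])
big=c["frame"].copy()
X=np.array([.4405,-.1883]);a=np.linspace(0,2*np.pi,40,endpoint=False)
for rr,z in((.048,.018),(.015,.052)):
  for p in proj(c,[[X[0]+rr*np.cos(b),X[1]+rr*np.sin(b),z] for b in a]): cv2.circle(big,tuple(np.round(p).astype(int)),1,(0,255,0),-1)
cv2.imwrite("pics/w1.png",big)
```

```text
[ 0.43982518 -0.18804058  0.1486353 ] [1.79988538e+02 1.45646006e-03 9.83706695e+01] [-0.37378539  0.20026906 -0.41677208]
```

View pics/w1.png

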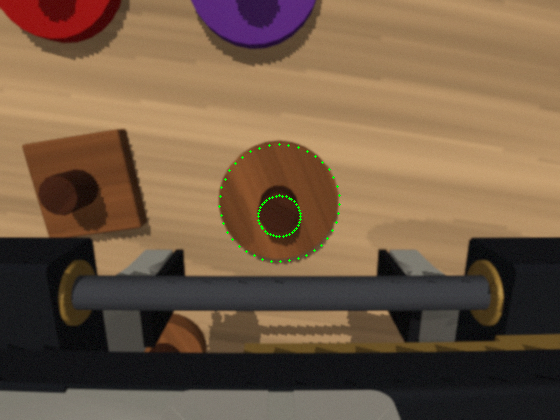

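Request:
apply_moves([
  [0, [0, 0.01, 0.6], 0],
  [0, [0, 0, 0.6], 0],
  [0, [0, 0, 0.6], 0],
  [0, [0, 0, 0.45], 0],
  [0, [0, 0, 0.24], 0],
  [0, [0, 0, 0], 0],
  [0, [0, 0, 0], 0],
])

```text
time_s: 3.22
tcp_pos: [0.441, -0.1879, 0.0248]
eef_rot: [179.9, 0.0, 98.3]
contact_force: [-0.4, -0.7, -0.5]
gripper_width: 0.0873
```

Request:
apply_moves([
  [255, [0, 0, 0], 0],
  [255, [0, 0, 0], 0],
  [255, [0, 0, 0], 0],
  [255, [0, 0, 0], 0],
  [255, [0, 0, 0], 0],
  [255, [0, 0, 0], 0],
  [255, [0, 0, 0], 0],
  [255, [0, 0, 0], 0],
])

```text
time_s: 4.22
tcp_pos: [0.4404, -0.1879, 0.024]
eef_rot: [180.0, 0.0, 98.3]
contact_force: [-0.2, -1.1, 0.2]
gripper_width: 0.0292
```

Request:
apply_moves([
  [255, [0, 0, -0.4], 0],
  [255, [0, 0, -0.8], 0],
  [255, [0.4, 0.14, 0], 0],
  [255, [0.71, 0.26, 0], 0],
  [255, [0.71, 0.26, 0], 0],
  [255, [0.71, 0.26, 0], 0],
  [255, [0.71, 0.26, 0], 0],
  [255, [0.71, 0.26, 0], 0],
  [255, [0.71, 0.26, 0], 0],
  [255, [0.71, 0.26, 0], 0],
  [255, [0.5, 0.2, 0], 0],
  [255, [0.25, 0.09, 0], 0],
])

```text
time_s: 5.72
tcp_pos: [0.5071, 0.1323, 0.0834]
eef_rot: [-179.9, 0.0, 98.4]
contact_force: [0.1, 0.1, -4.5]
gripper_width: 0.0294
```

Request:
apply_moves([
  [255, [0, 0, 0], 0],
  [255, [0, 0, 0], 0],
  [255, [0, 0, 0], 0],
])

```text
time_s: 6.1
tcp_pos: [0.5071, 0.1303, 0.084]
eef_rot: [-180.0, 0.0, 98.3]
contact_force: [-0.2, 0.6, -5.0]
gripper_width: 0.0296
```

Run:
```python
from h import *
s=get_state(); print(s["tcp_pos"],s["eef_rot"],s["contact_force"])
c=cap("top");cv2.imwrite("pics/t2.png",c["frame"][100:300,140:440].repeat(2,0).repeat(2,1))
c=cap("wrist");cv2.imwrite("pics/w2.png",c["frame"])
for i in range(4):
    s=get_state(); print(s["contact_force"]); viewer.capture("wrist")
```

```text
[0.50711081 0.13033707 0.08400276] [-1.79975949e+02  5.19352750e-03  9.82537990e+01] [-0.16887068  0.63640896 -4.97433802]
[ 0.10074373 -0.50152418 -3.43949105]
[ 0.52465744 -0.4207825  -4.43162756]
[ 0.19884988  1.21296411 -3.54391854]
[-0.11764733 -0.38844925 -4.4151446 ]
```

View pics/t2.png

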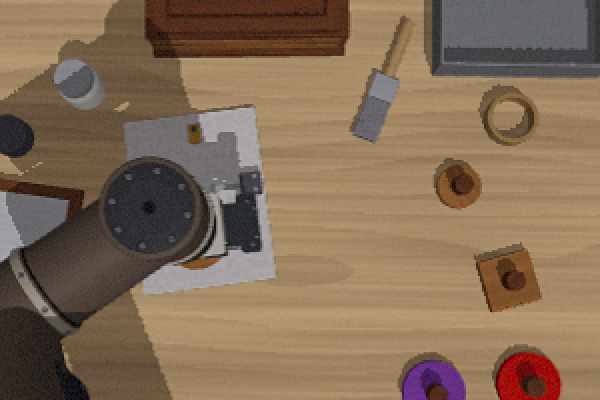

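View pics/w2.png

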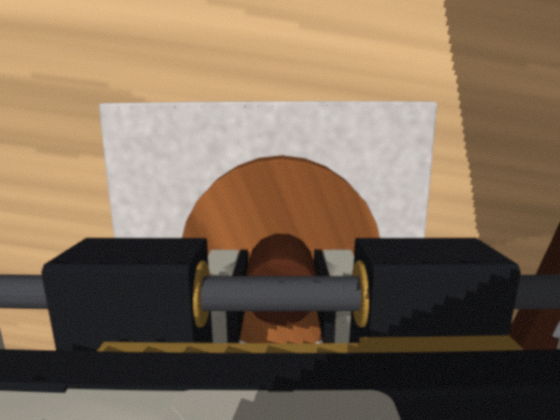

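Run:
```python
from h import *
c=cap("wrist"); f=c["frame"]
for uv in((100,103),(437,102.3),(113,215),(426,215)):
    X=onz(c,uv,.012)[:2]
    th=np.radians(8.32);R=np.array([[np.cos(th),-np.sin(th)],[np.sin(th),np.cos(th)]])
    print(X, (R.T@(X-[.6063,.1457]))*1e3)
s=get_state(); print((R.T@(s["tcp_pos"][:2]-[.6063,.1457]))*1e3)
```

```text
[0.44699328 0.01261775] [-176.88728147 -108.62967088]
[0.41763577 0.21376936] [-176.82885316   94.65296607]
[0.51623487 0.02306285] [-106.8630138  -108.31386564]
[0.48717888 0.22372702] [-106.57677703   94.44282691]
[-99.91273753  -0.18601423]
```

Request:
apply_moves([
  [255, [0, 0, 0.4], 0],
  [255, [0, 0, 0.35], 0],
  [255, [0, 0, 0.15], 0],
  [255, [0, 0, 0.02], 0],
  [255, [0, 0, 0.02], 0],
  [255, [0, 0, 0], 0],
  [255, [0, 0, 0], 0],
])

```text
time_s: 7.32
tcp_pos: [0.5077, 0.1313, 0.0375]
eef_rot: [180.0, -0.0, 98.3]
contact_force: [0.4, 0.3, -4.4]
gripper_width: 0.0293
```

Request:
apply_moves([
  [255, [0, 0, 0.02], 0],
  [255, [0, 0, 0], 0],
])

```text
time_s: 7.58
tcp_pos: [0.5075, 0.1312, 0.0361]
eef_rot: [180.0, -0.0, 98.3]
contact_force: [0.4, -0.9, -3.7]
gripper_width: 0.0294
```

Request:
apply_moves([
  [255, [0, 0, 0.02], 0],
  [255, [0, 0, 0], 0],
])

```text
time_s: 7.82
tcp_pos: [0.5075, 0.1312, 0.036]
eef_rot: [180.0, 0.0, 98.3]
contact_force: [-4.8, -0.6, 7.0]
gripper_width: 0.0295
```

Request:
apply_moves([
  [100, [0, 0, -0.01], 0],
  [100, [0, 0, 0], 0],
  [100, [0, 0, 0], 0],
  [100, [0, 0, 0], 0],
])

```text
time_s: 8.32
tcp_pos: [0.5076, 0.1312, 0.0355]
eef_rot: [180.0, 0.0, 98.3]
contact_force: [1.0, 0.5, 0.4]
gripper_width: 0.053
```

Run:
```python
from h import *
F=[]
for i in range(8):
    F.append(get_state()["contact_force"]); c=viewer.capture("scene")
print(np.mean(F,0),np.std(F,0)); print(get_state()["tcp_pos"],get_state()["gripper_width"])
cv2.imwrite("pics/s3.png",cv2.resize(c["frame"][175:280,240:380],None,fx=5,fy=5))
```

```text
[ 0.28158672  0.09039822 -0.02895138] [0.55407893 0.27854193 0.50748643]
[0.50746394 0.13116465 0.03555674] 0.05338004475948293
```

View pics/s3.png

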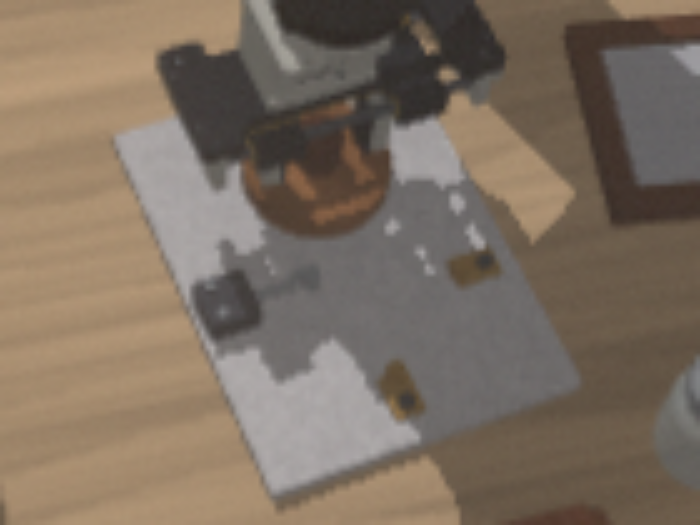

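Request:
apply_moves([
  [255, [0, 0, 0], 0],
  [255, [0, 0, 0], 0],
  [255, [0, 0, 0], 0],
  [255, [0, 0, 0], 0],
  [255, [0, 0, 0], 0],
], squeeze=35)

```text
time_s: 9.35
tcp_pos: [0.5075, 0.1312, 0.0356]
eef_rot: [-180.0, -0.0, 98.3]
contact_force: [0.1, -0.3, 0.2]
gripper_width: 0.0294
```

Request:
apply_moves([
  [255, [-0.08, 0, 0], 0],
  [255, [-0.08, 0.1, 0], 0],
  [255, [0, 0.2, 0], 0],
  [255, [0, 0, 0], 0],
])

```text
time_s: 9.85
tcp_pos: [0.5231, 0.1243, 0.0356]
eef_rot: [-179.9, 0.1, 98.3]
contact_force: [-3.1, -1.9, 5.2]
gripper_width: 0.0294
```

Request:
apply_moves([
  [255, [0, 0, -0.005], 0],
  [255, [0, 0.15, 0], 0],
  [255, [0, 0.2, 0], 0],
  [255, [0, 0.2, 0], 0],
  [255, [0, 0.1, 0], 0],
  [255, [0, 0, 0], 0],
])

```text
time_s: 10.6
tcp_pos: [0.5517, 0.1289, 0.0355]
eef_rot: [-179.6, 0.1, 98.2]
contact_force: [-17.9, 1.8, 15.6]
gripper_width: 0.0293
```

```bash
cat >> h.py <<'E'
def J(n=4,cam="scene"):
    th=np.radians(8.32);R=np.array([[np.cos(th),-np.sin(th)],[np.sin(th),np.cos(th)]])
    F=[];P=[]
    for i in range(n):
        s=get_state();F.append(s["contact_force"]);P.append(s["tcp_pos"])
        if i<n-1: c=viewer.capture(cam)
    F=np.mean(F,0);P=np.mean(P,0)
    print("t",round(s["time_s"],2),"jig mm",np.round(R.T@(P[:2]-[.6063,.1457])*1e3,2),"z",round(P[2]*1e3,2),"hand->block jigF",np.round(-(R.T@F[:2]),2),"Fz",round(F[2],2),"w",round(s["gripper_width"]*1e3,2))
E
python3 -c "
from h import *
J()"
```

```text
t 10.75 jig mm [-56.47  -8.73] z 35.54 hand->block jigF [17.39 -4.6 ] Fz 15.88 w 29.3
```

Request:
apply_moves([
  [255, [0, 0, -0.012], 0],
  [255, [0, 0, 0], 0],
])

```text
time_s: 11.0
tcp_pos: [0.5525, 0.1295, 0.0357]
eef_rot: [-179.7, 0.0, 98.2]
contact_force: [-13.6, 3.6, 7.9]
gripper_width: 0.0292
```

```bash
python3 -c "
from h import *
J()"
```

```text
t 11.15 jig mm [-55.62  -8.26] z 35.67 hand->block jigF [12.33 -5.13] Fz 7.56 w 29.29
```

Request:
apply_moves([
  [255, [0, 0, -0.008], 0],
  [255, [0, 0.1, 0], 0],
  [255, [0, 0.1, 0], 0],
  [255, [0, 0.1, 0], 0],
  [255, [0, 0, 0], 0],
])

```text
time_s: 11.78
tcp_pos: [0.5708, 0.1342, 0.0361]
eef_rot: [180.0, -0.1, 98.3]
contact_force: [-3.9, 9.8, -4.3]
gripper_width: 0.0294
```

```bash
python3 -c "
from h import *
J()"
```

```text
t 11.93 jig mm [-36.84  -6.17] z 36.08 hand->block jigF [ 1.36 -9.74] Fz -4.69 w 29.41
```

Request:
apply_moves([
  [255, [-0.04, 0, 0.01], 0],
  [255, [0, 0.1, 0], 0],
  [255, [0, 0.1, 0], 0],
  [255, [0, 0.1, 0], 0],
  [255, [0, 0, 0], 0],
])

```text
time_s: 12.55
tcp_pos: [0.5875, 0.1354, 0.0361]
eef_rot: [179.8, -0.2, 98.3]
contact_force: [0.6, 11.6, -5.1]
gripper_width: 0.0296
```

```bash
python3 -c "
from h import *
J()"
```

```text
t 12.7 jig mm [-20.16  -7.5 ] z 36.17 hand->block jigF [ -2.05 -10.66] Fz -4.64 w 29.24
```

Request:
apply_moves([
  [255, [0, 0, 0.01], 0],
  [255, [0, 0, 0], 0],
])

```text
time_s: 12.95
tcp_pos: [0.5875, 0.1354, 0.036]
eef_rot: [179.7, -0.2, 98.3]
contact_force: [0.1, 9.9, -3.0]
gripper_width: 0.0296
```

```bash
python3 -c "
from h import *
J()"
```

```text
t 13.1 jig mm [-20.09  -7.48] z 36.02 hand->block jigF [ -1.73 -10.46] Fz -3.14 w 29.43
```

Request:
apply_moves([
  [255, [0, 0, 0.008], 0],
  [255, [0, 0.08, 0], 0],
  [255, [0, 0.08, 0], 0],
  [255, [0, 0, 0], 0],
])

```text
time_s: 13.6
tcp_pos: [0.5963, 0.1367, 0.036]
eef_rot: [179.7, -0.2, 98.4]
contact_force: [0.3, 8.6, -1.7]
gripper_width: 0.0292
```

```bash
python3 -c "
from h import *
J()"
```

```text
t 13.75 jig mm [-11.23  -7.45] z 36.03 hand->block jigF [-2.03 -9.12] Fz -1.65 w 29.77
```

Now approach the far pin in 1 mm steps.

Request:
apply_moves([
  [255, [0, 0.02, 0], 0],
  [255, [0, 0.02, 0], 0],
  [255, [0, 0.02, 0], 0],
  [255, [0, 0, 0], 0],
])

```text
time_s: 14.25
tcp_pos: [0.599, 0.137, 0.036]
eef_rot: [179.7, -0.2, 98.3]
contact_force: [0.9, 9.9, -1.4]
gripper_width: 0.0296
```

```bash
python3 -c "
from h import *
J(3)"
```

```text
t 14.35 jig mm [-8.51 -7.58] z 35.98 hand->block jigF [-2.46 -9.61] Fz -1.33 w 29.45
```

Request:
apply_moves([
  [255, [0, 0.02, 0], 0],
  [255, [0, 0.02, 0], 0],
  [255, [0, 0, 0], 0],
])

```text
time_s: 14.72
tcp_pos: [0.6011, 0.1372, 0.036]
eef_rot: [179.7, -0.2, 98.4]
contact_force: [2.2, 8.7, -1.1]
gripper_width: 0.0295
```

```bash
python3 -c "
from h import *
J(3)"
```

```text
t 14.82 jig mm [-6.43 -7.61] z 36.0 hand->block jigF [-2.63 -8.88] Fz -1.34 w 29.54
```

Request:
apply_moves([
  [255, [0, 0.02, 0], 0],
  [255, [0, 0.02, 0], 0],
  [255, [0, 0, 0], 0],
])

```text
time_s: 15.2
tcp_pos: [0.6031, 0.1375, 0.036]
eef_rot: [179.7, -0.2, 98.4]
contact_force: [2.5, 9.5, -2.0]
gripper_width: 0.0295
```

```bash
python3 -c "
from h import *
J(3)"
```

```text
t 15.3 jig mm [-4.4  -7.65] z 36.0 hand->block jigF [-2.95 -8.95] Fz -2.21 w 29.12
```

Request:
apply_moves([
  [255, [0, 0.02, 0], 0],
  [255, [0, 0.02, 0], 0],
  [255, [0, 0, 0], 0],
])

```text
time_s: 15.68
tcp_pos: [0.6051, 0.1377, 0.036]
eef_rot: [179.7, -0.2, 98.4]
contact_force: [2.5, 8.9, -2.0]
gripper_width: 0.0294
```

```bash
python3 -c "
from h import *
J(3)"
```

```text
t 15.78 jig mm [-2.36 -7.71] z 36.01 hand->block jigF [-3.25 -8.08] Fz -1.39 w 29.35
```

Request:
apply_moves([
  [255, [0, 0.02, 0], 0],
  [255, [0, 0, 0], 0],
])

```text
time_s: 16.02
tcp_pos: [0.6055, 0.1377, 0.0359]
eef_rot: [179.7, -0.2, 98.3]
contact_force: [0.4, 8.3, -0.5]
gripper_width: 0.0294
```

Request:
apply_moves([
  [255, [0, 0.02, 0], 0],
  [255, [0, 0, 0], 0],
])

```text
time_s: 16.27
tcp_pos: [0.6056, 0.1377, 0.0359]
eef_rot: [179.8, -0.2, 98.3]
contact_force: [-2.8, 9.7, 2.0]
gripper_width: 0.0294
```

```bash
python3 -c "
from h import *
J(3)"
```

```text
t 16.38 jig mm [-1.89 -7.78] z 35.89 hand->block jigF [  1.48 -10.63] Fz 2.14 w 29.3
```

Request:
apply_moves([
  [255, [0, 0.02, 0], 0],
  [255, [0, 0, 0], 0],
])

```text
time_s: 16.62
tcp_pos: [0.6057, 0.1377, 0.0358]
eef_rot: [179.9, -0.1, 98.3]
contact_force: [-6.3, 9.5, 5.7]
gripper_width: 0.0292
```

```bash
python3 -c "
from h import *
J(3)"
```

```text
t 16.73 jig mm [-1.79 -7.85] z 35.83 hand->block jigF [  4.89 -10.54] Fz 5.16 w 29.35
```

Request:
apply_moves([
  [255, [0, -0.04, -0.004], 0],
  [255, [0, 0, 0], 0],
  [255, [0.02, 0, 0], 0],
  [255, [0.02, 0, 0], 0],
  [255, [0, 0, 0], 0],
])

```text
time_s: 17.35
tcp_pos: [0.6053, 0.1396, 0.036]
eef_rot: [179.7, -0.2, 98.3]
contact_force: [1.2, 8.1, -1.4]
gripper_width: 0.0295
```

```bash
python3 -c "
from h import *
J(3)"
```

```text
t 17.45 jig mm [-1.85 -5.93] z 35.98 hand->block jigF [-2.22 -7.89] Fz -1.94 w 29.23
```

Request:
apply_moves([
  [255, [0.02, 0, 0], 0],
  [255, [0.02, 0, 0], 0],
  [255, [0, 0, 0], 0],
])

```text
time_s: 17.82
tcp_pos: [0.6051, 0.1414, 0.036]
eef_rot: [179.7, -0.1, 98.3]
contact_force: [3.4, 7.1, -2.2]
gripper_width: 0.0292
```

```bash
python3 -c "
from h import *
J(3)"
```

```text
t 17.93 jig mm [-1.83 -4.07] z 35.97 hand->block jigF [-3.77 -6.89] Fz -2.37 w 29.09
```

Request:
apply_moves([
  [255, [0.02, 0, 0], 0],
  [255, [0.02, 0, 0], 0],
  [255, [0, 0, 0], 0],
])

```text
time_s: 18.3
tcp_pos: [0.6048, 0.1432, 0.036]
eef_rot: [179.7, -0.1, 98.3]
contact_force: [2.8, 6.2, -3.0]
gripper_width: 0.0293
```

```bash
python3 -c "
from h import *
J(3)"
```

```text
t 18.4 jig mm [-1.85 -2.24] z 35.96 hand->block jigF [-3.1 -5.7] Fz -1.72 w 29.37
```

Request:
apply_moves([
  [255, [0.02, 0, 0], 0],
  [255, [0.02, 0, 0], 0],
  [255, [0, 0, 0], 0],
])

```text
time_s: 18.77
tcp_pos: [0.6045, 0.145, 0.0359]
eef_rot: [179.7, -0.1, 98.3]
contact_force: [3.1, 5.6, -1.6]
gripper_width: 0.0294
```

```bash
python3 -c "
from h import *
J(3)"
```

```text
t 18.88 jig mm [-1.92 -0.42] z 35.94 hand->block jigF [-3.38 -5.03] Fz -2.29 w 29.21
```

Request:
apply_moves([
  [255, [0.02, 0, 0], 0],
  [255, [0.02, 0, 0], 0],
  [255, [0, 0, 0], 0],
])

```text
time_s: 19.25
tcp_pos: [0.604, 0.146, 0.036]
eef_rot: [179.8, -0.1, 98.3]
contact_force: [5.1, 3.0, -3.8]
gripper_width: 0.0293
```

```bash
python3 -c "
from h import *
J(3)"
```

```text
t 19.35 jig mm [-2.16  0.67] z 35.98 hand->block jigF [-5.33 -1.9 ] Fz -3.61 w 29.59
```

Request:
apply_moves([
  [255, [0.02, 0, 0], 0],
  [255, [0.02, 0, 0], 0],
  [255, [0, 0, 0], 0],
])

```text
time_s: 19.73
tcp_pos: [0.6038, 0.1463, 0.0361]
eef_rot: [179.8, 0.0, 98.3]
contact_force: [7.5, -5.6, -1.1]
gripper_width: 0.0292
```

```bash
python3 -c "
from h import *
J(3)"
```

```text
t 19.82 jig mm [-2.41  0.95] z 36.07 hand->block jigF [-6.35  6.09] Fz -1.89 w 29.5
```

Request:
apply_moves([
  [255, [-0.03, 0, 0], 0],
  [255, [0, 0.02, 0], 0],
  [255, [0, 0.02, 0], 0],
  [255, [0, 0, 0], 0],
])

```text
time_s: 20.32
tcp_pos: [0.6041, 0.1461, 0.0357]
eef_rot: [180.0, -0.0, 98.3]
contact_force: [1.9, 3.2, 1.1]
gripper_width: 0.0294
```

```bash
python3 -c "
from h import *
J(3)"
```

```text
t 20.43 jig mm [-2.15  0.69] z 35.69 hand->block jigF [-2.61 -2.97] Fz 0.36 w 29.51
```

Request:
apply_moves([
  [255, [0, 0.02, 0], 0],
  [255, [0, 0, 0], 0],
])

```text
time_s: 20.68
tcp_pos: [0.6046, 0.1461, 0.0356]
eef_rot: [-180.0, -0.0, 98.3]
contact_force: [-1.0, 4.3, 1.4]
gripper_width: 0.0291
```

```bash
python3 -c "
from h import *
J(3)"
```

```text
t 20.77 jig mm [-1.54  0.61] z 35.61 hand->block jigF [-0.03 -4.28] Fz 0.72 w 29.03
```

Request:
apply_moves([
  [255, [0, 0.02, 0], 0],
  [255, [0, 0, 0], 0],
])

```text
time_s: 21.02
tcp_pos: [0.6059, 0.1462, 0.0356]
eef_rot: [180.0, -0.0, 98.3]
contact_force: [0.7, 4.6, 1.1]
gripper_width: 0.0293
```

```bash
python3 -c "
from h import *
J(3)"
```

```text
t 21.12 jig mm [-0.33  0.59] z 35.61 hand->block jigF [-1.01 -4.54] Fz 0.86 w 29.06
```

Request:
apply_moves([
  [255, [0, 0.02, 0], 0],
  [255, [0, 0, 0], 0],
])

```text
time_s: 21.38
tcp_pos: [0.6059, 0.1462, 0.0356]
eef_rot: [-179.9, 0.0, 98.3]
contact_force: [-4.6, 6.1, 4.0]
gripper_width: 0.0291
```

```bash
python3 -c "
from h import *
J(3)"
```

```text
t 21.48 jig mm [-0.3   0.55] z 35.61 hand->block jigF [ 3.39 -6.63] Fz 4.24 w 29.52
```

Request:
apply_moves([
  [255, [0.02, 0, 0], 0],
  [255, [0.02, 0, -0.004], 0],
  [255, [0, 0, 0], 0],
])

```text
time_s: 21.85
tcp_pos: [0.6059, 0.1465, 0.0356]
eef_rot: [-179.9, 0.1, 98.3]
contact_force: [-1.5, -5.0, 4.2]
gripper_width: 0.0296
```

```bash
python3 -c "
from h import *
J(3)"
```

```text
t 21.95 jig mm [-0.32  0.84] z 35.62 hand->block jigF [1.71 4.87] Fz 4.14 w 29.32
```

Request:
apply_moves([
  [255, [0.01, 0.02, 0], 0],
  [255, [0, 0, 0], 0],
])

```text
time_s: 22.2
tcp_pos: [0.6059, 0.1465, 0.0356]
eef_rot: [-179.8, 0.1, 98.3]
contact_force: [-4.0, -6.1, 7.7]
gripper_width: 0.0292
```

```bash
python3 -c "
from h import *
J(4)"
```

```text
t 22.35 jig mm [-0.29  0.85] z 35.6 hand->block jigF [5.06 5.47] Fz 7.33 w 29.14
```

Request:
apply_moves([
  [255, [0, 0.02, -0.01], 0],
  [255, [0, 0.01, 0], 0],
  [255, [0, 0, 0], 0],
])

```text
time_s: 22.72
tcp_pos: [0.6059, 0.1465, 0.0356]
eef_rot: [-179.6, 0.2, 98.2]
contact_force: [-7.1, -5.8, 6.9]
gripper_width: 0.0293
```

```bash
python3 -c "
from h import *
J(4)"
```

```text
t 22.88 jig mm [-0.26  0.81] z 35.61 hand->block jigF [8.99 4.86] Fz 7.55 w 29.62
```

Request:
apply_moves([
  [255, [0, 0.01, -0.01], 0],
  [255, [0, 0, 0], 0],
  [255, [0, 0, 0], 0],
])

```text
time_s: 23.25
tcp_pos: [0.6059, 0.1465, 0.0356]
eef_rot: [-179.6, 0.2, 98.2]
contact_force: [-8.8, -5.4, 5.6]
gripper_width: 0.0291
```

```bash
python3 -c "
from h import *
J(6)"
```

```text
t 23.5 jig mm [-0.24  0.81] z 35.66 hand->block jigF [9.28 4.05] Fz 5.59 w 29.33
```

Request:
apply_moves([
  [255, [0.006, 0.004, 0], 0],
  [255, [0, 0, 0], 0],
  [255, [0, 0, 0], 0],
])

```text
time_s: 23.88
tcp_pos: [0.606, 0.1465, 0.0356]
eef_rot: [-179.6, 0.2, 98.2]
contact_force: [-9.2, -6.4, 6.0]
gripper_width: 0.0293
```

```bash
python3 -c "
from h import *
J(6)"
```

```text
t 24.12 jig mm [-0.24  0.83] z 35.65 hand->block jigF [9.78 4.91] Fz 6.15 w 29.15
```

Pressing at 9.8 N / 4.9 N on both pins. Letting go.

Request:
apply_moves([
  [100, [0, 0, 0], 0],
  [100, [0, 0, 0], 0],
  [60, [0, 0, 0], 0],
  [0, [0, 0, 0], 0],
  [0, [0, 0, 0], 0],
  [0, [0, 0, 0], 0],
])

```text
time_s: 24.88
tcp_pos: [0.6096, 0.1495, 0.0368]
eef_rot: [180.0, 0.0, 98.3]
contact_force: [-0.4, 0.2, -0.5]
gripper_width: 0.0836
```

```bash
python3 -c "
from h import *
J(4)"
```

```text
t 25.02 jig mm [3.83 3.27] z 36.81 hand->block jigF [ 0.1  -0.16] Fz 0.09 w 87.38
```

Request:
apply_moves([
  [0, [0, 0, -0.3], 0],
  [0, [0, 0, -0.6], 0],
  [0, [0, 0, -0.8], 0],
  [0, [0, 0, -0.8], 0],
  [0, [0, 0, 0], 0],
  [0, [0, 0, 0], 0],
])

```text
time_s: 25.78
tcp_pos: [0.6094, 0.1495, 0.1625]
eef_rot: [180.0, -0.0, 98.3]
contact_force: [-0.9, 0.0, 0.2]
gripper_width: 0.0873
```

Run:
```python
from h import *
c=cap("wrist");cv2.imwrite("pics/w5.png",c["frame"])
c=cap("scene");cv2.imwrite("pics/s5.png",cv2.resize(c["frame"][175:280,240:380],None,fx=5,fy=5,interpolation=cv2.INTER_CUBIC))
```

```text
(no output)
```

View pics/w5.png

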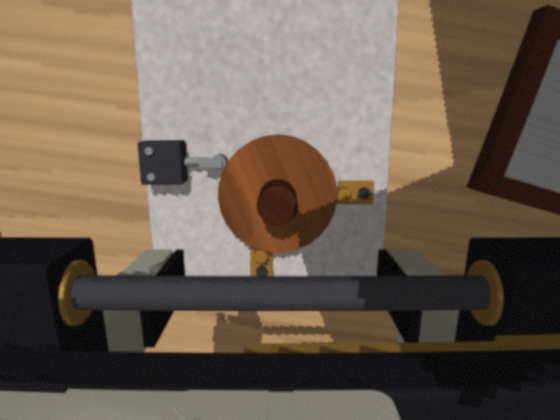

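View pics/s5.png

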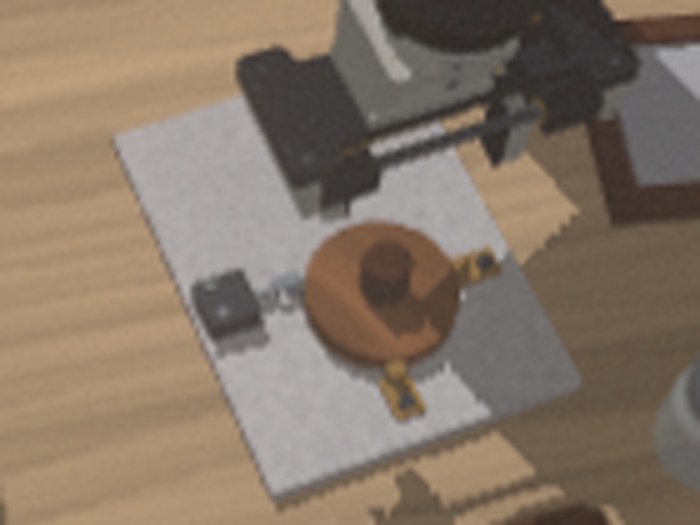

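Request:
apply_moves([
  [0, [0, 0.6, 0], 0],
  [0, [0, 0.6, 0.4], 0],
  [0, [0, 0.2, 0.8], 0],
  [0, [0, 0, 0.3], 0],
  [0, [0, 0, 0], 0],
  [0, [0, 0, 0], 0],
])

```text
time_s: 26.62
tcp_pos: [0.6793, 0.1598, 0.0884]
eef_rot: [179.9, -0.0, 98.3]
contact_force: [-0.0, 1.5, 0.6]
gripper_width: 0.0878
```

Run:
```python
from h import *
fr=[cap("wrist")["frame"].astype(float) for _ in range(4)]
f=np.mean(fr,0).astype(np.uint8)
cv2.imwrite("pics/w6.png",f)
```

```text
(no output)
```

View pics/w6.png

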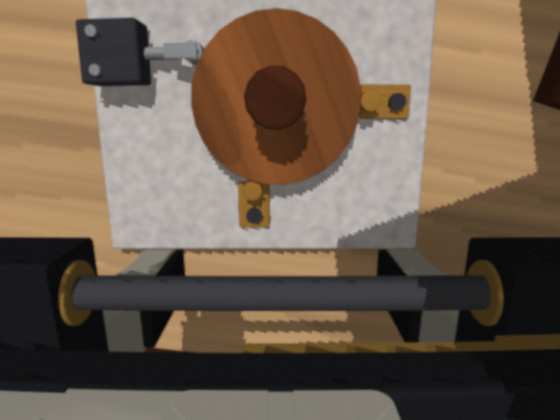

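Run:
```python
from h import *
c=cap("wrist"); f=cv2.imread("pics/w6.png")
h=cv2.cvtColor(f,cv2.COLOR_BGR2HSV)
m=((h[...,0]<14)&(h[...,1]>150)).astype(np.uint8); M=np.zeros_like(m);M[0:200,180:372]=m[0:200,180:372]
k=cv2.convexHull(max(cv2.findContours(M,0,cv2.CHAIN_APPROX_NONE)[0],key=cv2.contourArea)).reshape(-1,2)
W=np.array([onz(c,u,.030)[:2] for u in k.astype(float)])
(A,B,C)=np.linalg.lstsq(np.c_[2*W,np.ones(len(W))],(W**2).sum(1),rcond=None)[0]
R=np.sqrt(C+A*A+B*B); th=np.radians(8.32);Q=np.array([[np.cos(th),-np.sin(th)],[np.sin(th),np.cos(th)]])
print("disc",A,B,"R mm",R*1e3,"jig",Q.T@(np.array([A,B])-[.6063,.1457])*1e3)
cv2.imwrite("pics/w7.png",np.hstack([cv2.resize(f[165:235,220:290],None,fx=5.5,fy=5.5,interpolation=cv2.INTER_CUBIC),cv2.resize(f[65:135,345:415],None,fx=5.5,fy=5.5,interpolation=cv2.INTER_CUBIC)]))
```

```text
disc 0.6035026763963404 0.1467966560991066 R mm 47.071591584215966 jig [-2.60919483  1.48989137]
```

View pics/w7.png

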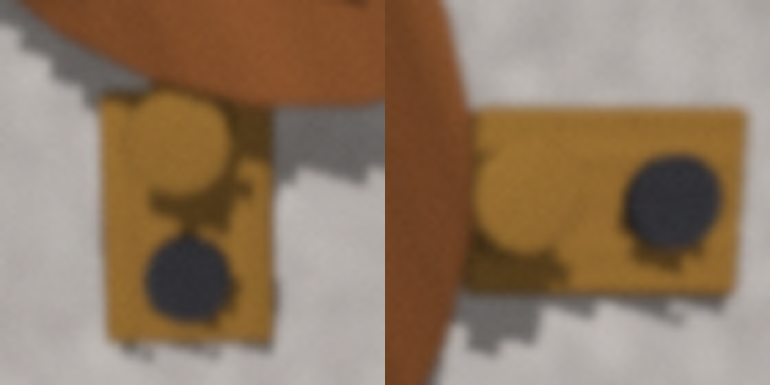

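Run:
```python
from h import *
c=cap("wrist"); print(get_state()["tcp_pos"], "cam",-c["R"].T@c["t"])
D=np.array([.60350,.14680])
th=np.radians(8.32);Q=np.array([[np.cos(th),-np.sin(th)],[np.sin(th),np.cos(th)]])
f=cv2.imread("pics/w6.png"); 
for n,(x0,y0) in (("far",(220,165)),("left",(345,65))):
    p=cv2.resize(f[y0:y0+70,x0:x0+70],None,fx=8,fy=8,interpolation=cv2.INTER_CUBIC)
    g=cv2.GaussianBlur(p[...,1],(0,0),4)
    for P2 in(20,14): 
        ci=cv2.HoughCircles(g,cv2.HOUGH_GRADIENT,1,60,param1=40,param2=P2,minRadius=55,maxRadius=90)
        if ci is not None:
            for q in ci[0][:4]:
                u=((q[0]+.5)/8-.5+x0,(q[1]+.5)/8-.5+y0); X=onz(c,u,.028)[:2]
                print(n,P2,u,q[2]/8,"dist",np.linalg.norm(X-D)*1e3,"rel",Q.T@(X-D)*1e3)
for n,u in(("far",(252.3,190.6)),("left",(370.0,100.4))):
    X=onz(c,u,.028)[:2]; print(n,np.linalg.norm(X-D)*1e3,Q.T@(X-D)*1e3)
# knob top centre
h=cv2.cvtColor(f,cv2.COLOR_BGR2HSV)
print(h[97,275],h[60,275],h[140,275])
```

```text
[0.67907042 0.1597375  0.08785527] cam [0.61090133 0.15033191 0.24722727]
far 53.66200411721629 [ 51.71207596 -14.33429054]
left 53.34015784147395 [-0.36868905 53.33888363]
[  9 169  62] [ 12 172 114] [ 12 175  73]
```

Request:
apply_moves([
  [255, [0, 0, -0.7], 0],
  [255, [0, 0, -0.7], 0],
  [255, [-0.05, -0.6, 0], 0],
  [255, [0, -0.6, 0], 0],
  [255, [0, -0.6, 0], 0],
  [255, [0, -0.4, 0], 0],
  [255, [0, 0, 0], 0],
  [255, [0, 0, 0], 0],
])

```text
time_s: 27.92
tcp_pos: [0.571, 0.1415, 0.1573]
eef_rot: [179.9, -0.0, 98.3]
contact_force: [-0.3, -0.2, 0.3]
gripper_width: 0.0132
```

```bash
python3 -c "
from h import *
J(2)"
```

```text
t 27.98 jig mm [-35.47   0.9 ] z 157.2 hand->block jigF [ 0.   -0.35] Fz 0.36 w 8.99
```

Request:
apply_moves([
  [255, [0, 0, 0.6], 0],
  [255, [0, 0, 0.7], 0],
  [255, [0, 0, 0.6], 0],
  [255, [0, 0, 0.44], 0],
  [255, [0, 0, 0], 0],
  [255, [0, 0.1, 0], 0],
  [255, [0, 0, 0], 0],
])

```text
time_s: 28.85
tcp_pos: [0.5767, 0.1424, 0.041]
eef_rot: [179.9, -0.0, 98.3]
contact_force: [0.6, -0.0, 0.3]
gripper_width: 0.0004
```

Run:
```python
from h import *
J(2)
c=cap("wrist");cv2.imwrite("pics/w8.png",c["frame"])
c=cap("scene");cv2.imwrite("pics/s8.png",cv2.resize(c["frame"][175:280,240:380],None,fx=5,fy=5,interpolation=cv2.INTER_CUBIC))
```

```text
t 28.9 jig mm [-29.98   1.03] z 40.92 hand->block jigF [-0.46  0.21] Fz 0.05 w 0.29
```

View pics/s8.png

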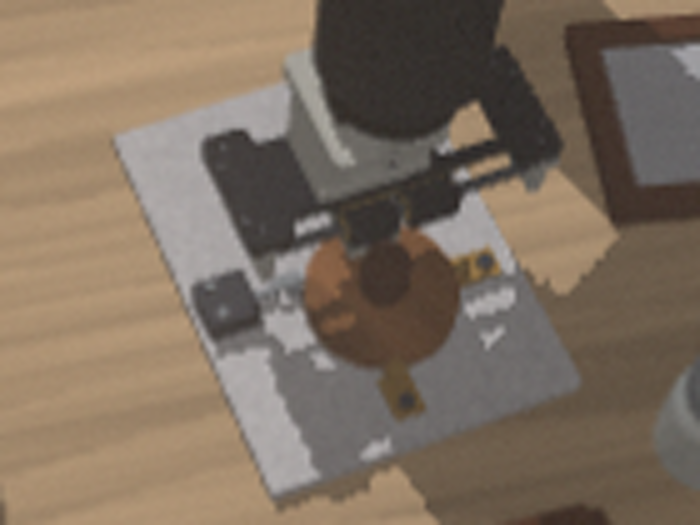

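Request:
apply_moves([
  [255, [0, 0.04, 0], 0],
  [255, [0, 0.02, 0], 0],
  [255, [0, 0.02, 0], 0],
  [255, [0, 0, 0], 0],
])

```text
time_s: 29.5
tcp_pos: [0.5792, 0.1425, 0.0398]
eef_rot: [-180.0, 0.0, 98.3]
contact_force: [-0.4, 0.7, 0.2]
gripper_width: 0.0004
```

```bash
python3 -c "
from h import *
J(3)"
```

```text
t 29.6 jig mm [-27.25   0.71] z 39.76 hand->block jigF [ 0.32 -0.22] Fz -0.17 w 0.19
```

Request:
apply_moves([
  [255, [0, 0.02, 0], 0],
  [255, [0, 0, 0], 0],
])

```text
time_s: 29.85
tcp_pos: [0.5795, 0.1424, 0.0397]
eef_rot: [-179.9, 0.0, 98.3]
contact_force: [-4.3, -0.1, 3.0]
gripper_width: 0.0007
```

```bash
python3 -c "
from h import *
J(3)"
```

```text
t 29.95 jig mm [-26.94   0.61] z 39.66 hand->block jigF [ 4.44 -1.13] Fz 2.9 w 0.33
```

Request:
apply_moves([
  [255, [0, 0.02, -0.004], 0],
  [255, [0, 0, 0], 0],
])

```text
time_s: 30.2
tcp_pos: [0.5797, 0.1423, 0.0396]
eef_rot: [-179.8, 0.0, 98.3]
contact_force: [-7.9, 1.6, 4.0]
gripper_width: 0.0001
```

```bash
python3 -c "
from h import *
J(4)"
```

```text
t 30.35 jig mm [-26.8    0.53] z 39.65 hand->block jigF [ 7.82 -2.24] Fz 4.02 w 0.55
```

Request:
apply_moves([
  [255, [0.02, 0, 0], 0],
  [255, [0, 0, 0], 0],
])

```text
time_s: 30.6
tcp_pos: [0.5796, 0.1426, 0.0396]
eef_rot: [-179.8, 0.1, 98.3]
contact_force: [-6.1, -2.2, 4.3]
gripper_width: 0.0005
```

```bash
python3 -c "
from h import *
J(3)"
```

```text
t 30.7 jig mm [-26.87   0.82] z 39.6 hand->block jigF [6.8  1.55] Fz 4.08 w 0.34
```

Request:
apply_moves([
  [255, [0, -0.02, 0], 0],
  [255, [0, -0.03, 0], 0],
  [255, [0, -0.06, 0], 0],
  [255, [0, -0.3, 0], 0],
  [255, [0, 0, -0.6], 0],
  [255, [0, 0, -0.8], 0],
  [255, [0, 0, -0.8], 0],
  [255, [0, 0, 0], 0],
])

```text
time_s: 31.7
tcp_pos: [0.5622, 0.1419, 0.1537]
eef_rot: [179.6, -0.1, 98.3]
contact_force: [-0.4, 0.4, -1.2]
gripper_width: 0.0007
```

Request:
apply_moves([
  [0, [0, 0.6, 0], 0],
  [0, [0, 0.7, 0], 0],
  [0, [0, 0.7, 0], 0],
  [0, [0, 0.34, 0.5], 0],
  [0, [0, 0, 0.7], 0],
  [0, [0, 0, 0], 0],
  [0, [0, 0, 0], 0],
  [0, [0, 0, 0], 0],
])

```text
time_s: 32.7
tcp_pos: [0.6773, 0.1582, 0.0919]
eef_rot: [179.9, -0.0, 98.3]
contact_force: [-0.5, -1.1, -0.1]
gripper_width: 0.0749
```

Run:
```python
from h import *
J(1)
f=np.mean([cap("wrist")["frame"].astype(float) for _ in range(4)],0).astype(np.uint8)
cv2.imwrite("pics/w9.png",f)
```

```text
t 32.7 jig mm [72.03  2.06] z 91.92 hand->block jigF [0.68 1.06] Fz -0.11 w 74.9
```

View pics/w9.png

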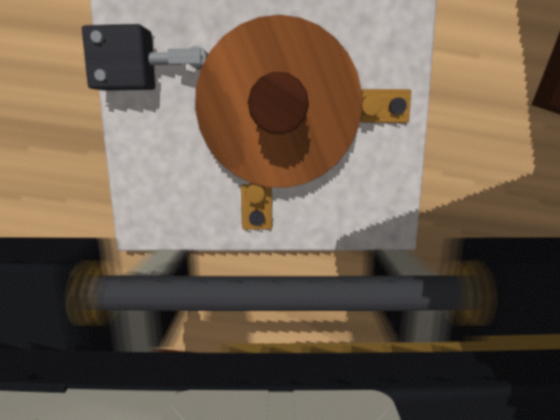

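Run:
```python
from h import *
c=cap("wrist")
th=np.radians(8.32);Q=np.array([[np.cos(th),-np.sin(th)],[np.sin(th),np.cos(th)]])
for nm in("w6","w9"):
    f=cv2.imread(f"pics/{nm}.png");h=cv2.cvtColor(f,cv2.COLOR_BGR2HSV)
    m=((h[...,0]<14)&(h[...,1]>150)).astype(np.uint8);M=np.zeros_like(m);M[0:200,180:372]=m[0:200,180:372]
    k=cv2.convexHull(max(cv2.findContours(M,0,1)[0],key=cv2.contourArea)); e=cv2.fitEllipse(k)
    # dark bolt heads on the feet, fixed markers
    d=(h[...,2]<85).astype(np.uint8); out=[]
    for x0,x1,y0,y1 in((242,272,205,230),(385,412,90,118)):
        p=np.zeros_like(d);p[y0:y1,x0:x1]=((h[...,1]<120)&(h[...,2]<95))[y0:y1,x0:x1]
        mm=cv2.moments(p,True); out.append((mm["m10"]/mm["m00"],mm["m01"]/mm["m00"]))
    D=onz(c,e[0],.030)[:2]
    print(nm,np.round(e[0],2),np.round(e[1],1),[np.round(Q.T@(onz(c,o,.016)[:2]-D)*1e3,2) for o in out])
f=cv2.imread("pics/w9.png")
cv2.imwrite("pics/w10.png",np.hstack([cv2.resize(f[165:235,220:290],None,fx=5.5,fy=5.5,interpolation=cv2.INTER_CUBIC),cv2.resize(f[70:140,345:415],None,fx=5.5,fy=5.5,interpolation=cv2.INTER_CUBIC)]))
```

```text
w6 [275.72  96.35] [167.4 173.8] [array([ 73.74, -14.79]), array([ 2.03, 73.44])]
w9 [278.28 101.06] [164.6 170.3] [array([ 72.64, -14.61]), array([ 2.02, 72.49])]
```

View pics/w10.png

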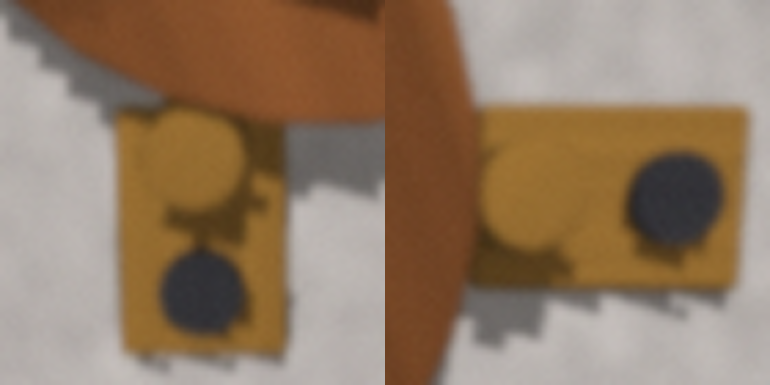

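Run:
```python
from h import *
f=cv2.imread("pics/w9.png")
print("left rows 103-107"); 
for y in(103,105,107): print(y,[tuple(int(v) for v in f[y,x]) for x in range(356,368)])
print("far col");
for x in(254,256,258): print(x,[tuple(int(v) for v in f[y,x]) for y in range(178,192)])
a=cv2.resize(f[85:125,350:390],None,fx=10,fy=10,interpolation=cv2.INTER_NEAREST);b=cv2.resize(f[172:212,236:276],None,fx=10,fy=10,interpolation=cv2.INTER_NEAREST)
g=np.hstack([b,a]); g=np.clip(g.astype(float)*1.8,0,255).astype(np.uint8); cv2.imwrite("pics/w11.png",g)
```

```text
left rows 103-107
103 [(37, 68, 114), (37, 68, 112), (35, 66, 112), (37, 66, 113), (38, 69, 113), (36, 71, 110), (42, 86, 125), (46, 100, 140), (49, 109, 152), (52, 112, 154), (50, 112, 154), (50, 111, 154)]
105 [(36, 68, 112), (36, 67, 111), (37, 68, 113), (38, 66, 113), (35, 65, 110), (36, 70, 111), (38, 85, 123), (45, 102, 142), (49, 109, 151), (51, 111, 155), (49, 110, 153), (50, 111, 154)]
107 [(37, 69, 114), (38, 68, 113), (36, 67, 112), (36, 66, 111), (35, 65, 108), (35, 68, 107), (38, 81, 118), (42, 97, 137), (50, 108, 150), (50, 110, 153), (52, 112, 153), (50, 110, 152)]
far col
254 [(40, 76, 126), (41, 76, 127), (42, 76, 125), (41, 75, 123), (37, 70, 116), (35, 66, 107), (33, 71, 106), (40, 91, 127), (48, 106, 148), (52, 111, 155), (50, 109, 152), (51, 110, 152), (48, 108, 150), (49, 108, 149)]
256 [(42, 78, 130), (43, 80, 131), (43, 78, 130), (40, 76, 128), (40, 73, 122), (37, 70, 112), (35, 69, 106), (38, 82, 118), (45, 100, 139), (48, 107, 148), (49, 109, 151), (49, 108, 151), (50, 108, 150), (50, 109, 150)]
258 [(41, 80, 131), (43, 79, 134), (42, 79, 130), (43, 80, 131), (41, 77, 128), (40, 75, 123), (36, 69, 110), (34, 71, 105), (40, 88, 122), (47, 104, 142), (51, 109, 151), (50, 109, 150), (50, 110, 151), (48, 108, 149)]
```

View pics/w11.png

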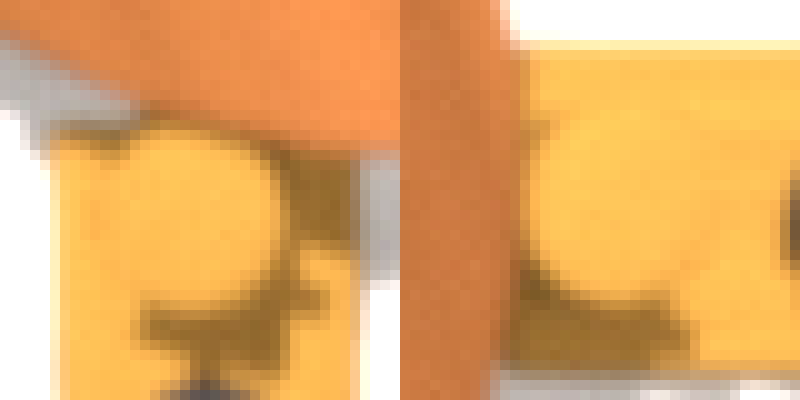

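Request:
apply_moves([
  [0, [0, 0, -0.6], 0],
  [0, [0, 0, -0.6], 0],
  [0, [0, 0, 0], 0],
  [0, [0, 0, 0], 0],
])

```text
time_s: 33.45
tcp_pos: [0.6762, 0.1577, 0.1498]
eef_rot: [-180.0, -0.0, 98.3]
contact_force: [0.4, -0.2, -0.6]
gripper_width: 0.0874
```

Run:
```python
from h import *
c=cap("scene");cv2.imwrite("pics/s12.png",c["frame"])
from plant import close_job
print(get_state()["time_s"],close_job())
```

```text
the job is handed in; nothing more can be done
33.5 None
```

View pics/s12.png

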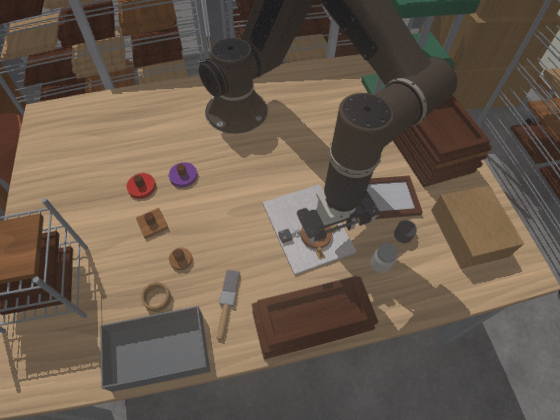

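The large brown block is seated in the nest and the job is handed in at 33.5 s. I set it flat on the open end, regripped it and slid it past the plunger. I touched the far pin first, eased off, moved over to the left pin, then pressed with a measured 9.8 N towards the far pin and 4.9 N towards the left one before letting go.

- **After release:** I nudged the knob once with the shut fingers, up to about 7.8 N towards the far pin. The block felt solid against the pin.
- **Last checks:** Close wrist pictures show the disc rim meeting both brass pins, with the plunger nose pushed back against the block. The wrist force read about zero, and the other objects look unmoved.
- **Weak points:**
  - While sliding past the plunger the hand briefly pressed down with about 16 N.
  - For a short stretch after that it carried most or all of the block's weight, and it rode about 0.5 mm higher than on the bed.
  - The camera-fitted disc radius came out at 47.1 mm instead of 48, so pin contact is confirmed only to about 0.5 mm by picture, plus by touch.

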